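# Stack the washed egg rack and house the last egg

### The arm

A 7-joint arm with a two-finger parallel gripper is mounted at the origin on a cart in front of the work surface, level with it; the furniture and walls round the work are solid. World frame = base frame: x ahead of the robot, y to its left, z up, the work surface at z = 0. Lengths are in m, angles in rad, forces in N, time in s.
With the tool pointing down it reaches from about 0.4 to 0.875 m from the base axis. Payload 6.5 kg.
Tool frame: the origin (TCP) lies at the centre of the arm's flange, where the gripper is bolted on; the fingertips stand 173 mm ahead of it and the grasp point (between the pads) lies manip.pinch_z ahead of it (manip.pinch_z is the distance from the TCP to the grasp point, in m); z points along the fingers, y is the line along which they close (so a half turn about z gives the same grasp; the last joint's range is limited). The gripper opens to 85 mm and grips with 20 to 120 N. Pads are 22 mm wide; open, the fingers measure 114 mm over their backs; the gripper's body (76 mm by 85 mm) begins 54 mm behind the grasp point. The pads swing forward as they close: fully open they stand 13 mm farther back than shut.
Start: joints at [1.167, 0.536, -0.004, 1.538, 0.003, 1.067, -0.071], TCP at [0.215, -0.613, 0.405] pointing down, gripper open.
Joint ranges: [-2.7, 2.7], [-0.37, 2.16], [-1.27, 1.26], [0.24, 2.4], [-1.31, 4.45], [0.19, 1.91], [-2.76, 2.76]. Speed limits (rad/s): [2.39, 2.39, 3.14, 3.14, 3.14, 3.14, 3.14].

### API

Orientations are given as a unit quaternion [x, y, z, w].
In Python, from station import manip gives the robot as it stands.
- The arm moves only by the shell command python3 shift.py 'ROWS' [OPENING] [FORCE]. ROWS is rows parted by semicolons, their numbers by spaces, 1 to 5 of them, each of 6 numbers: dx, dy, dz in m, then a rotation vector rx, ry, rz in rad; each row shifts and turns the commanded pose from where the row before left it, along the tool's axes as they then stand; what a row does not reach is not made up. A row lasts 1/12 s, in which the tool goes at most 0.0417 m and 0.125 rad, less where a joint would pass 70% of its speed; a pose out of reach is approached as far as the arm can. OPENING is the opening from 0.0 (shut) to 1.0 (fully open), set as the command begins (- or left out keeps the last). The fingers move at their own pace and stop on an object; FORCE is the grip in N (left out, the last holds). Time passes only in rows, so rows that do not move let the fingers close. It prints the time, the measured TCP pose, the force, the opening and the grip force at its end.
- manip.sense(): the state, without advancing time (a new reading comes with each control period).
- manip.grab_frame(name): name is "scene" or "side" or "wrist"; returns the picture (400x640x3 uint8, red, green, blue); there is no depth.
- manip.get_calibration(name): a dict with "fx", "fy", "cx", "cy" (pixels), "R" (3x3) and "t" (3): a world point X has camera coordinates R X + t. Camera axes: x right, y down, z forward; pixel columns grow to the right and rows downward; lengths in m; the calibration is good to about 2 mm. A picture is of the moment at which its call begins: read the wrist's pose just before it. get_calibration takes no time and is no camera call; for the wrist camera it gives the pose at the moment of the call.
- manip.job_done(): hands the job in; it is judged then, once.
The state is a dict: "t": time; "joints": joint angles; "dq": joint speeds; "joint_efforts": joint torques, N m; "position": TCP position; "tool_rot": TCP orientation; "force": force on the tool from outside, world axes, zero at the start; "wrist_torque": the same for the moment, N m; "gripper_width": opening from 0.0 (shut) to 1.0 (fully open); "grip_force": force on a finger pad.
Only numpy, scipy, OpenCV 4.12 (cv2) and the standard library are available. Lean on these libraries where they do the work, as an engineer would, in place of code of your own. Each camera call takes 0.05 s, during which the arm holds its last target. There are 200 camera calls.

### The job

The lower egg rack is full, so take the washed egg rack that leans under the shelf of the draining stand and lower it level onto the full one until all four dowels are fully home in the corner sockets, without dropping it or knocking the eggs beneath. Then take the egg from the blue egg cup and set it softly into one of the two middle pockets of the upper rack, beside the handle. Leave the mug, the honey jar and the salt shaker where they stand.

Things in the scene. Friction and masses are not known exactly. Their poses are not given: they have to be found in the camera images.
- upper_rack: washed empty wooden egg rack, leaning on the draining stand, handle side up, tilted 27 degrees towards the robot; 0.25 to 0.42 kg. Board 138 (x) x 202 (y) mm at z = 14 to 22 mm, six round pockets, 36 mm bore, at x = -33, +33, y = -60, 0, +60. Origin: centre of the plane of its four dowel tips; z up through the handle, y along the handle, x up the slope, away from the robot
- upper_handle (a point): centre of the upper rack's handle, the point to grip, at z = 64 mm of the rack; axes as the rack's. A flat bar along y, 12 mm thick (x), 120 mm long, z = 54 to 74 mm, legs at y = -52, +52; free beside it down to the board. It starts under the front edge of the stand's shelf: come in square to the rack (tool tilted 27 degrees) and draw the rack out along its z, towards the robot
- upper_dowel (a point): tip of one of the upper rack's four dowel lugs (the one at x = -58, y = -90 mm in its frame). A lug stands under each corner post, at x = -58, +58, y = -90, +90: 10 mm thick, 12 mm long, domed tip. Posts are 22 x 22 mm, from z = 12 to 84 mm
- lower_socket (a point): middle of the mouth of one of the lower rack's four sockets (at x = -58, y = -90, z = 84 mm in its frame), one in the top of each corner post at x = -58, +58, y = -90, +90: 13 mm bore, 14 mm deep
- front_pocket (a point): where the egg's origin lies when it sits in the middle pocket of the upper rack's row at x = -33 mm: (-33, 0, 33.8) mm in the rack's frame, 12 mm above the board. Let the fingers close along the rack's y here: the handle bar begins 27 mm from this point along x, its top 40 mm above it; the neighbour pockets (60 mm away along y) are empty
- rear_pocket (a point): the same for the middle pocket of the row at x = +33 mm
- lower_rack: a second egg rack, the same in every size, with the same frame, loose and level on the worktop on its dowel tips, all six pockets holding eggs (tops 68 mm above its origin; handle top 74, post tops 84). Fully stacked, the upper rack's posts rest on its posts: the upper origin is 72 mm straight above this one, axes parallel, either way round
- last_egg: cream-white egg, 43 mm wide, 56 mm tall, 58 g, blunt end down, upright in a loose blue egg cup. Origin: centre of its widest section, 21.5 mm above its lowest point and 34.5 mm below its top; its yaw means nothing. The cup's rim, 39 mm across outside (less than the egg), lies 13 mm below the origin; cup 46 mm tall, foot 42 mm
- egg1: a brown egg of the same size and with the same origin, in a pocket of the lower rack
- egg2: a brown egg of the same size and with the same origin, in a pocket of the lower rack
- egg3: a brown egg of the same size and with the same origin, in a pocket of the lower rack
- egg4: a brown egg of the same size and with the same origin, in a pocket of the lower rack
- egg5: a brown egg of the same size and with the same origin, in a pocket of the lower rack
- egg6: a brown egg of the same size and with the same origin, in a pocket of the lower rack
- mug: white mug, 83 x 116 x 94 mm, standing to the right, behind the egg cup; origin under its middle
- honey_jar: honey jar with a green lid, 64 x 68 x 84 mm, standing loose to the left of the work; origin under its middle
- salt_shaker: salt shaker with a grey top, 44 x 44 x 90 mm, standing to the right, near the mug; origin under its middle
- drainer: fixed two-tier draining stand. White drip tray from x = -15 to +167, y = -125 to +125 mm; an 8 mm wire bar along y at x = 129, 56 mm high, props the leaning rack; steel uprights at the back corners (x = 158) carry a wire shelf 240 mm high, from x = 79 to 162, y = -118 to +118, an orange mug upside down on it. Origin on the worktop; the rack's handle starts at about x = 71, z = 87

How it is judged:
By the outcome, as a careful person would: the job done as asked, in the order asked, and still so for the second after the job is handed in, with the robot touching nothing.
It also fails if it takes over 67 s, if anything falls off the work surface, if the arm or the gripper's body presses on something with over 40 N, if the wrist force passes 120 N, or if a joint passes its speed limit or range.

## Working session

There is one attempt and no reset: what is moved stays moved. The work goes in short steps, Python scripts to look and compute and a shell command to move; the robot and the scene stay as the last step left them, time stands still between calls to the robot, and variables do not carry over. Pictures are saved under pics/ and viewed, at most 10 in all, crops included, and the job is handed in when it is done.

```bash
ls; mkdir -p pics; python3 - <<'E'
from station import manip
import cv2
for n in ("scene","side","wrist"):
    cv2.imwrite(f"pics/a_{n}.png",manip.grab_frame(n)[:,:,::-1])
    c=manip.get_calibration(n); print(n,c)
print(manip.pinch_z, manip.sense())
E
```

```text
pics
shift.py
station.py
scene {'fx': 513.0282062935657, 'fy': 513.0282062935657, 'cx': 313.86214960491515, 'cy': 195.1980144726448, 'R': array([[-0.45416681, -0.89061796, -0.02306871],
       [-0.49576145,  0.27415591, -0.82405044],
       [ 0.74023854, -0.36281978, -0.56604656]]), 't': array([0.25112071, 0.32337046, 1.34238263])}
side {'fx': 456.0395696444321, 'fy': 456.0395696444321, 'cx': 314.16804106758195, 'cy': 195.82543745450937, 'R': array([[-0.99987863,  0.01339683, -0.00795325],
       [ 0.01231521,  0.36694546, -0.93016094],
       [-0.00954279, -0.93014599, -0.3670659 ]]), 't': array([0.49281839, 0.07051811, 1.41164722])}
wrist {'fx': 303.6863913126074, 'fy': 303.6863913126074, 'cx': 320.9637445557157, 'cy': 206.87232105811682, 'R': array([[ 0.33018092, -0.94391443, -0.00247137],
       [-0.90939184, -0.31880439,  0.26715209],
       [-0.25295659, -0.08596108, -0.96365121]]), 't': array([-0.64832874, -0.03414805,  0.37931329])}
0.1547 {'t': 0.15, 'joints': array([ 1.16680708,  0.5369924 , -0.00443024,  1.53864602,  0.00260912,
        1.06728834, -0.07122319]), 'dq': array([ 2.29713393e-03, -1.36463855e-03,  1.03716361e-05, -2.60207203e-03,
        5.29241558e-04,  5.59841798e-05, -5.63177891e-04]), 'joint_efforts': array([ 1.46346556e-03, -5.83784437e+01,  1.04977403e+00, -2.59353590e+01,
        1.24714809e-02,  6.48805537e-03,  1.80556532e-05]), 'position': array([ 0.21533011, -0.6130273 ,  0.40401417]), 'tool_rot': array([ 9.85767138e-01,  1.68115161e-01, -1.66388002e-04, -6.43064089e-04]), 'force': array([-0.01576259,  0.03869124, -0.70819828]), 'wrist_torque': array([ 0.02183134, -0.01030161,  0.01892846]), 'grip_force': 0.0, 'gripper_width': 1.0004829176421395}
```
View pics/a_scene.png

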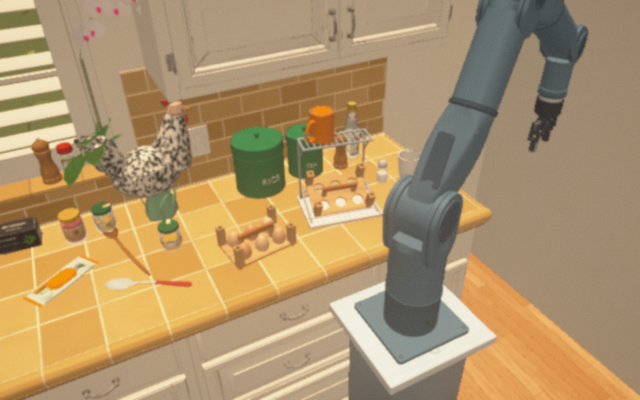

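View pics/a_side.png

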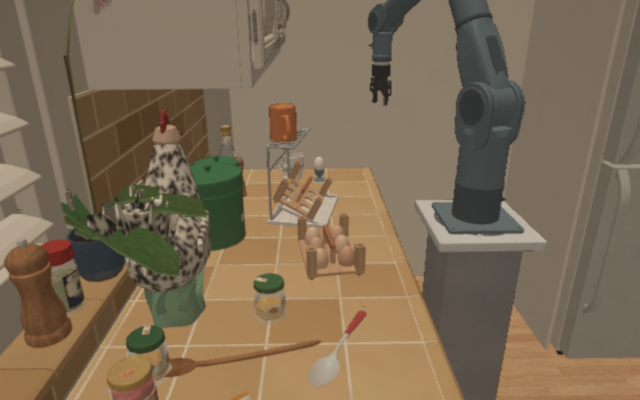

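Scene: leaning rack around (340,190) under the stand's shelf, lower rack with brown eggs at (258,240), jar at (169,235). Side: lower rack (333,250), leaning rack (303,195), white egg in its cup (319,165), partly behind nothing.

```bash
cat > h.py <<'E'
import numpy as np, cv2
from station import manip
from scipy.spatial.transform import Rotation as Ro
def ray(c,u,v):
    d=np.array([(u-c['cx'])/c['fx'],(v-c['cy'])/c['fy'],1.]); R=c['R']
    return -R.T@c['t'], R.T@d
def plane(c,u,v,z):
    o,d=ray(c,u,v); return o+d*(z-o[2])/d[2]
def tri(obs):  # [(cal,u,v),...] -> point, residual
    A=np.zeros((3,3)); b=np.zeros(3); L=[]
    for c,u,v in obs:
        o,d=ray(c,u,v); d=d/np.linalg.norm(d); P=np.eye(3)-np.outer(d,d); A+=P; b+=P@o; L.append((o,P))
    X=np.linalg.solve(A,b); return X,[np.linalg.norm(P@(X-o)) for o,P in L]
def proj(c,X):
    p=c['R']@np.asarray(X)+c['t']; return c['fx']*p[0]/p[2]+c['cx'],c['fy']*p[1]/p[2]+c['cy']
def go(tcp,Rt):
    """print shift needed in tool axes: trans & rotvec"""
    s=manip.sense(); R=Ro.from_quat(s['tool_rot'])
    print('tool shift',np.round(R.inv().apply(np.array(tcp)-s['position']),4),'rot',np.round((R.inv()*Rt).as_rotvec(),4))
E
python3 - <<'E'
from h import *
cs=manip.get_calibration('scene'); cd=manip.get_calibration('side')
print('cams',ray(cs,0,0)[0],ray(cd,0,0)[0])
print('lower',plane(cs,258,238,.04),plane(cd,333,250,.04))
print('lean',plane(cs,340,186,.087),plane(cd,304,193,.087))
print('egg',plane(cd,319,163,.07)); print('mug',plane(cs,405,155,.09))
print('jar',plane(cs,169,235,.08),'shaker',plane(cs,382,165,.08))
a=cv2.imread('pics/a_scene.png')[130:280,200:400]; b=cv2.imread('pics/a_side.png')[140:290,250:450]
cv2.imwrite('pics/b.png',np.vstack([cv2.resize(a,None,fx=2,fy=2,interpolation=3) if 0 else cv2.resize(x,(400*2//1,600//2)) for x in ()]) if 0 else np.hstack([cv2.resize(x,(400,300),interpolation=cv2.INTER_CUBIC) for x in (a,b)]))
E
```

```text
cams [-0.71931806  0.62204166  1.03211768] [0.50536119 1.2805595  0.58768026]
lower [0.45488522 0.24079768 0.04      ] [0.44878215 0.26517031 0.04      ]
lean [ 0.52268955 -0.08470047  0.087     ] [ 0.52293381 -0.01260129  0.087     ]
egg [ 0.46910704 -0.36874638  0.07      ]
mug [ 0.58212087 -0.38891174  0.09      ]
jar [0.54823529 0.48449351 0.08      ] shaker [ 0.57753222 -0.28735315  0.08      ]
```

View pics/b.png

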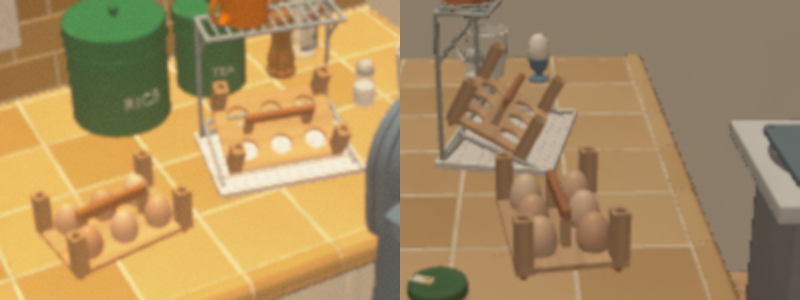

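```bash
python3 - <<'E'
from h import *
cs=manip.get_calibration('scene'); cd=manip.get_calibration('side'); cw=manip.get_calibration('wrist')
for n,a,b in (('leanL',(323.5,188.5),(298.5,201.5)),('leanR',(357.5,181.5),(311.5,177.5)),('lowL',(240,236.5),(333,247.5)),('lowR',(273.5,222.5),(324,226))):
    print(n,tri([(cs,*a),(cd,*b)]))
s=manip.sense(); R=Ro.from_quat(s['tool_rot']); print('tool axes\n',R.as_matrix().round(3))
print('cam in tool',R.inv().apply(ray(cw,0,0)[0]-s['position']),'cam R in tool\n',(cw['R']@R.as_matrix()).round(3))
# desired look pose: TCP (.35,-.1,.42), tool down with y axis along world -y?
Rt=Ro.from_matrix(np.array([[1,0,0],[0,-1,0],[0,0,-1]]).T)
go([.36,-.2,.42],Rt)
E
```

```text
leanL (array([ 0.54672361, -0.03385706,  0.06342866]), [np.float64(0.013303900884014529), np.float64(0.013303900884014506)])
leanR (array([ 0.50073311, -0.13894914,  0.09591794]), [np.float64(0.0036275778836103853), np.float64(0.0036275778836103254)])
lowL (array([0.45197737, 0.29768822, 0.06688459]), [np.float64(0.002548683374044711), np.float64(0.0025486833740445774)])
lowR (array([0.46885138, 0.18123186, 0.06764585]), [np.float64(0.0005055212089768396), np.float64(0.0005055212089768448)])
tool axes
 [[ 0.943  0.331 -0.001]
 [ 0.331 -0.943  0.001]
 [-0.    -0.001 -1.   ]]
cam in tool [ 0.0675885  -0.0003611   0.03096094] cam R in tool
 [[-0.001  1.     0.001]
 [-0.964 -0.001 -0.267]
 [-0.267 -0.001  0.964]]
tool shift [ 0.2734 -0.3418 -0.0156] rot [-1.300e-03  3.000e-04  3.378e-01]
```

View pics/a_wrist.png

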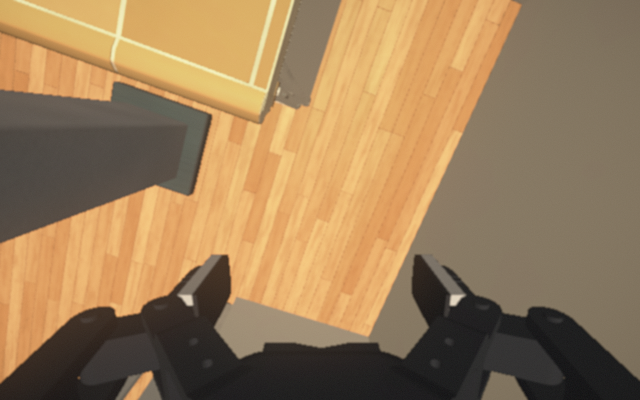

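```bash
cat >> h.py <<'E'
def rows(tcp,Rt,v=.04,w=.12,start=None):
    """n equal rows (shift, turn) from the pose now (or start) to tcp, Rt"""
    if start is None:
        s=manip.sense(); p,R=s['position'],Ro.from_quat(s['tool_rot'])
    else: p,R=start
    rv=(R.inv()*Rt).as_rotvec(); D=np.array(tcp)-p
    n=int(np.ceil(max(np.linalg.norm(D)/v,np.linalg.norm(rv)/w,1)))
    M=sum((R*Ro.from_rotvec(rv*k/n)).as_matrix() for k in range(n)); d=np.linalg.solve(M,D)
    print(n,'rows of',*np.round(np.r_[d,rv/n],4),' total',np.round(R.inv().apply(D),4))
def axes(x,z):
    x=np.array(x,float); z=np.array(z,float); z/=np.linalg.norm(z); x-=z*(x@z); x/=np.linalg.norm(x)
    return Ro.from_matrix(np.array([x,np.cross(z,x),z]).T)
E
python3 - <<'E'
from h import *
rows([.42,-.42,.42],axes([0,1,0],[0,0,-1]))
E
```

```text
11 rows of 0.027 0.0039 -0.0015 -0.0001 -0.0001 -0.1121  total [ 0.2571 -0.1143 -0.0159]
```

```bash
cat > snap.py <<'E'
import sys,pickle
from h import *
n=sys.argv[1]; c=manip.get_calibration('wrist'); im=manip.grab_frame('wrist')[:,:,::-1]
cv2.imwrite(f'pics/{n}.png',im); pickle.dump(c,open(f'pics/{n}.pkl','wb')); print(n,manip.sense()['position'].round(4))
E
python3 shift.py '.027 .004 -.0015 0 0 -.112;.027 .004 -.0015 0 0 -.112;.027 .004 -.0015 0 0 -.112;.027 .004 -.0015 0 0 -.112;.027 .004 -.0015 0 0 -.112'
python3 shift.py '.027 .004 -.0015 0 0 -.112;.027 .004 -.0015 0 0 -.112;.027 .004 -.0015 0 0 -.112;.027 .004 -.0015 0 0 -.112;.027 .004 -.0015 0 0 -.112'
python3 shift.py '.027 .004 -.0015 0 0 -.112;0 0 0 0 0 0;0 0 0 0 0 0'; python3 snap.py w1
python3 shift.py '.04 0 0 0 0 0;.04 0 0 0 0 0;.04 0 0 0 0 0;0 0 0 0 0 0;0 0 0 0 0 0'; python3 snap.py w2
python3 shift.py '.04 0 0 0 0 0;.04 0 0 0 0 0;.04 0 0 0 0 0;0 0 0 0 0 0;0 0 0 0 0 0'; python3 snap.py w3
python3 shift.py '.04 0 0 0 0 0;.04 0 0 0 0 0;.04 0 0 0 0 0;0 0 0 0 0 0;0 0 0 0 0 0'; python3 snap.py w4
python3 - <<'E'
import cv2,numpy as np
I=[cv2.resize(cv2.imread(f'pics/w{i}.png'),(400,250),interpolation=cv2.INTER_AREA) for i in (1,2,3,4)]
cv2.imwrite('pics/m1.png',np.vstack([np.hstack(I[:2]),np.hstack(I[2:])]))
E
```

```text
t: 0.57
position: [0.34, -0.5584, 0.4118]
tool_rot: [0.9, 0.436, 0.0, -0.0]
force: [0.1, 0.3, -0.3]
gripper_width: 0.999
grip_force: 0.0
t: 0.98
position: [0.4154, -0.4461, 0.4194]
tool_rot: [0.744, 0.668, 0.0, -0.0]
force: [0.1, -0.3, 1.2]
gripper_width: 1.0
grip_force: 0.0
t: 1.23
position: [0.4222, -0.4195, 0.4213]
tool_rot: [0.707, 0.708, 0.0, -0.0]
force: [0.3, -1.1, -0.0]
gripper_width: 0.999
grip_force: 0.0
w1 [ 0.4213 -0.421   0.4211]
t: 1.7
position: [0.4215, -0.3002, 0.4214]
tool_rot: [0.707, 0.707, -0.0, 0.0]
force: [-0.5, -0.4, -0.1]
gripper_width: 0.996
grip_force: 0.0
w2 [ 0.4213 -0.302   0.4213]
t: 2.17
position: [0.422, -0.1812, 0.4214]
tool_rot: [0.707, 0.707, -0.0, 0.0]
force: [-0.1, -0.0, -0.5]
gripper_width: 1.0
grip_force: 0.0
w3 [ 0.4218 -0.1827  0.4213]
t: 2.63
position: [0.4225, -0.0614, 0.4213]
tool_rot: [0.707, 0.707, 0.0, 0.0]
force: [0.7, -0.3, -0.3]
gripper_width: 0.997
grip_force: 0.0
w4 [ 0.4224 -0.0628  0.4212]
```

View pics/m1.png

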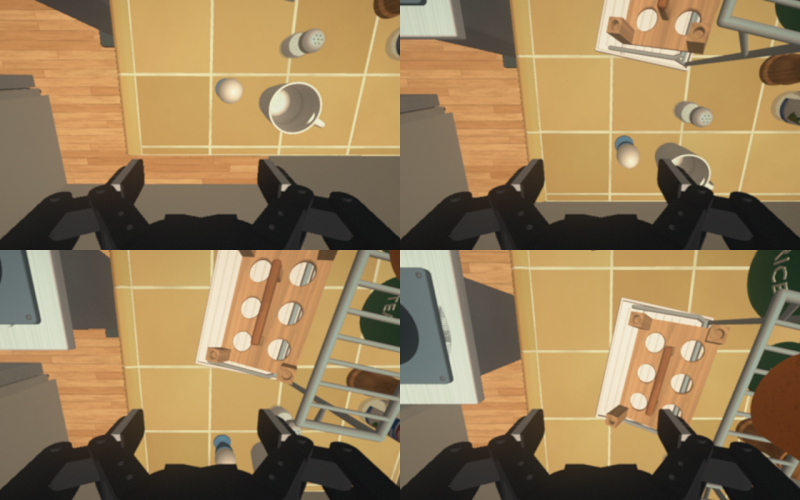

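w1–w4 show the egg in its blue cup (full-frame about (366,144) in w1), mug, shaker, and in w3/w4 the whole leaning rack with its handle and pockets (w4 around (1060/1.6...) i.e. full-frame x 340–510, y 80–280). Now the lower rack.

```bash

python3 shift.py '.04 0 0 0 0 0;.04 0 0 0 0 0;.04 0 0 0 0 0;.04 0 0 0 0 0;.04 0 0 0 0 0'
python3 shift.py '.02 0 0 0 0 0;0 0 0 0 0 0;0 0 0 0 0 0'; python3 snap.py w5
python3 shift.py '.04 0 0 0 0 0;.04 0 0 0 0 0;.04 0 0 0 0 0;0 0 0 0 0 0;0 0 0 0 0 0'; python3 snap.py w6
python3 - <<'E'
import cv2,numpy as np
w=[cv2.imread(f'pics/w{i}.png') for i in (3,4,5,6)]
c=[w[0][0:250,280:530],w[1][60:310,300:550]]
a=np.hstack([cv2.resize(x,(350,350),interpolation=cv2.INTER_CUBIC) for x in c])
b=np.hstack([cv2.resize(w[i],(350,219),interpolation=cv2.INTER_AREA) for i in (2,3)])
cv2.imwrite('pics/m2.png',np.vstack([a,b]))
E
```

```text
t: 3.1
position: [0.4234, 0.138, 0.4212]
tool_rot: [0.71, 0.705, 0.0, 0.0]
force: [1.1, -0.2, 0.2]
gripper_width: 1.003
grip_force: 0.0
t: 3.35
position: [0.4233, 0.1577, 0.4209]
tool_rot: [0.708, 0.706, -0.0, -0.0]
force: [0.6, -0.3, 0.4]
gripper_width: 0.998
grip_force: 0.0
w5 [0.4232 0.1567 0.4207]
t: 3.82
position: [0.4229, 0.2787, 0.4209]
tool_rot: [0.707, 0.707, -0.0, -0.0]
force: [0.3, -1.1, 0.0]
gripper_width: 0.995
grip_force: 0.0
w6 [0.4233 0.2771 0.4206]
```

View pics/m2.png

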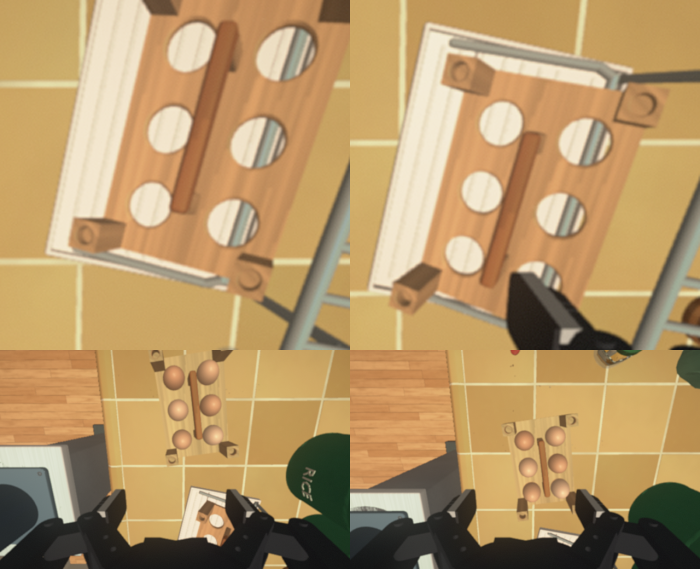

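Leaning rack clearly seen: in w3/w4 handle and post sockets; lower rack in w5/w6, needs a magnified crop.

```bash
python3 - <<'E'
import cv2,numpy as np
w5=cv2.imread('pics/w5.png');w6=cv2.imread('pics/w6.png')
a=[w5[0:220,260:460],w6[110:330,260:460]]
a=[cv2.resize(x,(400*1,440),interpolation=cv2.INTER_CUBIC) for x in a]
cv2.imwrite('pics/m3.png',np.hstack(a))
E
```

```text
(no output)
```

View pics/m3.png

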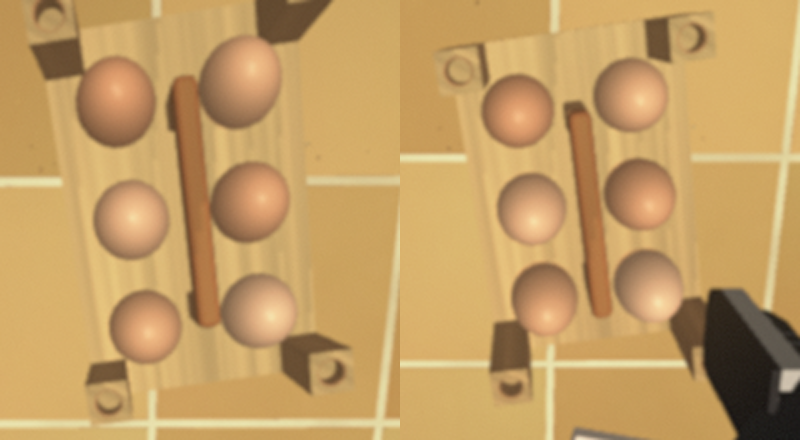

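```bash
python3 - <<'E'
from h import *
import pickle
K={i:pickle.load(open(f'pics/w{i}.pkl','rb')) for i in range(1,7)}
f=lambda i,u,v,ox,oy,s:(K[i],ox+u/s,oy+v/s)
T3=f(3,228,22,280,0,1.4);B3=f(3,182,212,280,0,1.4);T4=f(4,183,133,300,60,1.4);B4=f(4,139,284,300,60,1.4)
t,b=tri([T3,T4]),tri([B3,B4]); print('handle +y end',t,'-y end',b, np.linalg.norm(t[0]-b[0]))
print('BL socket',tri([f(3,86,234,280,0,1.4),f(4,53,300,300,60,1.4)]))
pts=np.array([[0,60,74],[0,-60,74],[-58,90,84],[58,90,84],[-58,-90,84]],float)/1000
px=np.array([T4[1:],B4[1:],f(4,110,71,300,60,1.4)[1:],f(4,293,104,300,60,1.4)[1:],f(4,53,300,300,60,1.4)[1:]])
def pnp(c,pts,px):
    Km=np.array([[c['fx'],0,c['cx']],[0,c['fy'],c['cy']],[0,0,1]])
    _,rv,tv=cv2.solvePnP(pts,px,Km,None,flags=cv2.SOLVEPNP_SQPNP)
    e=cv2.projectPoints(pts,rv,tv,Km,None)[0][:,0]-px
    R=c['R'].T@cv2.Rodrigues(rv)[0]; p=c['R'].T@(tv[:,0]-c['t'])
    return R,p,e
R,p,e=pnp(K[4],pts,px); print('w4',R.round(3),p,'handle',p+R@[0,0,.064],'\n',e.round(1))
px3=np.array([T3[1:],B3[1:],f(3,86,234,280,0,1.4)[1:],f(3,247,279,280,0,1.4)[1:]]); pts3=np.array([[0,60,74],[0,-60,74],[-58,-90,84],[58,-90,84]])/1000
R,p,e=pnp(K[3],pts3,px3); print('w3',R.round(3),p,'handle',p+R@[0,0,.064],'\n',e.round(1))
E
```

```text
handle +y end (array([ 0.52858958, -0.02364755,  0.09198547]), [np.float64(0.0006263514802739994), np.float64(0.000626351480274113)]) -y end (array([ 0.50839718, -0.14037786,  0.08815269]), [np.float64(0.000959988235041577), np.float64(0.0009599882350414335)]) 0.1185258974171759
BL socket (array([ 0.44181306, -0.15643135,  0.08335526]), [np.float64(0.0007570475162660303), np.float64(0.0007570475162659839)])
w4 [[ 0.928  0.198 -0.314]
 [-0.191  0.98   0.054]
 [ 0.319  0.01   0.948]] [ 0.54077907 -0.08550465  0.02024453] handle [ 0.52066657 -0.08202329  0.08090232] 
 [[-0.1 -1.1]
 [-1.3  0.7]
 [ 0.1 -0.5]
 [-0.2  0.7]
 [ 1.3  0.1]]
w3 [[ 0.93   0.248  0.27 ]
 [-0.291  0.948  0.131]
 [-0.223 -0.2    0.954]] [ 0.49333686 -0.09037137  0.03389555] handle [ 0.51060631 -0.08200694  0.09495129] 
 [[ 0.5 -0. ]
 [-3.1 -0.4]
 [ 1.5  0. ]
 [ 1.2  0.4]]
```

```bash
python3 - <<'E'
from h import *
import pickle
K={i:pickle.load(open(f'pics/w{i}.pkl','rb')) for i in range(1,7)}
g5=lambda u,v:(K[5],260+u/2,v/2); g6=lambda u,v:(K[6],260+u/2,110+v/2)
for n,a,b in (('h+',(186,80),(180,113)),('h-',(208,322),(203,312)),('TL',(48,14),(59,71)),('BL',(109,402),(111,387))):
    print(n,tri([g5(*a),g6(*b)]), 'planes',plane(*g5(*a),.074 if n[0]=='h' else .084)[:2].round(4),plane(*g6(*b),.074 if n[0]=='h' else .084)[:2].round(4))
S={'TL':[g5(48,14),g6(59,71)],'TR':[g6(292,36)],'BL':[g5(109,402),g6(111,387)],'BR':[g5(331,372)]}
P={k:np.mean([plane(*o,.084) for o in v],0) for k,v in S.items()}
for k in P: print(k,P[k].round(4))
M={'TL':(-.058,.09),'TR':(.058,.09),'BL':(-.058,-.09),'BR':(.058,-.09)}
A=[];B=[]
from scipy.optimize import least_squares
q=least_squares(lambda q:np.concatenate([[q[0]+np.cos(q[2])*M[k][0]-np.sin(q[2])*M[k][1]-P[k][0],q[1]+np.sin(q[2])*M[k][0]+np.cos(q[2])*M[k][1]-P[k][1]] for k in P]),[.45,.24,.1])
print('lower pose',q.x.round(4),np.degrees(q.x[2]),'res mm',(q.fun*1000).round(1))
E
```

```text
h+ (array([0.45364158, 0.30208762, 0.06716718]), [np.float64(0.00037293488504319656), np.float64(0.00037293488504327397)]) planes [0.4534 0.3005] [0.4526 0.303 ]
h- (array([0.4686787 , 0.18686745, 0.0686429 ]), [np.float64(0.0004590029790845445), np.float64(0.00045900297908434536)]) planes [0.4675 0.1875] [0.4684 0.1895]
TL (array([0.39086622, 0.32520995, 0.08229373]), [np.float64(0.0002805516831941292), np.float64(0.0002805516831941304)]) planes [0.3908 0.3247] [0.3913 0.3253]
BL (array([0.41592593, 0.14752649, 0.08407354]), [np.float64(9.805993354375902e-05), np.float64(9.805993354382771e-05)]) planes [0.416  0.1475] [0.4158 0.1475]
TL [0.391 0.325 0.084]
TR [0.5054 0.3419 0.084 ]
BL [0.4159 0.1475 0.084 ]
BR [0.53   0.1629 0.084 ]
lower pose [0.4606 0.2443 0.1387] 7.944861491732256 res mm [-0.3  0.4  0.2 -0.4 -0.3 -0.3  0.5  0.3]
```

Lower rack pose fits to 0.5 mm. Go to a pre-grasp 80 mm off the handle, square to it.

```bash
cat >> h.py <<'E'
def frame(yaw,tilt):  # rack axes as columns; tilted towards the robot
    return (Ro.from_euler('z',yaw)*Ro.from_euler('y',-tilt)).as_matrix()
def tool_on(F): return axes(F[:,1],-F[:,2])
E
python3 - <<'E'
from h import *
F=frame(np.radians(-9.8),np.radians(27)); print(F.round(3))
g=np.array([.519,-.081,.088]); rows(g+F[:,2]*.2347,tool_on(F))
E
```

```text
[[ 0.878  0.17  -0.447]
 [-0.152  0.985  0.077]
 [ 0.454  0.     0.891]]
10 rows of -0.0338 -0.0009 0.0128 -0.0471 -0.0038 0.0165  total [-0.3398 -0.0081  0.124 ]
```

```bash

python3 shift.py '-.0338 -.0009 .0128 -.0471 -.0038 .0165;-.0338 -.0009 .0128 -.0471 -.0038 .0165;-.0338 -.0009 .0128 -.0471 -.0038 .0165;-.0338 -.0009 .0128 -.0471 -.0038 .0165;-.0338 -.0009 .0128 -.0471 -.0038 .0165' | head -3
python3 shift.py '-.0338 -.0009 .0128 -.0471 -.0038 .0165;-.0338 -.0009 .0128 -.0471 -.0038 .0165;-.0338 -.0009 .0128 -.0471 -.0038 .0165;-.0338 -.0009 .0128 -.0471 -.0038 .0165;-.0338 -.0009 .0128 -.0471 -.0038 .0165'
python3 shift.py '0 0 0 0 0 0;0 0 0 0 0 0'; python3 snap.py w7
```

```text
t: 4.28
position: [0.4176, 0.1047, 0.3576]
tool_rot: [0.733, 0.67, 0.076, 0.092]
t: 4.7
position: [0.4119, -0.0498, 0.3029]
tool_rot: [0.748, 0.627, 0.135, 0.172]
force: [-0.9, -0.1, -0.8]
gripper_width: 1.001
grip_force: 0.0
t: 4.87
position: [0.4141, -0.0432, 0.3043]
tool_rot: [0.744, 0.631, 0.139, 0.17]
force: [1.0, 0.8, -0.1]
gripper_width: 1.0
grip_force: 0.0
w7 [ 0.4147 -0.0416  0.3047]
```

View pics/w7.png

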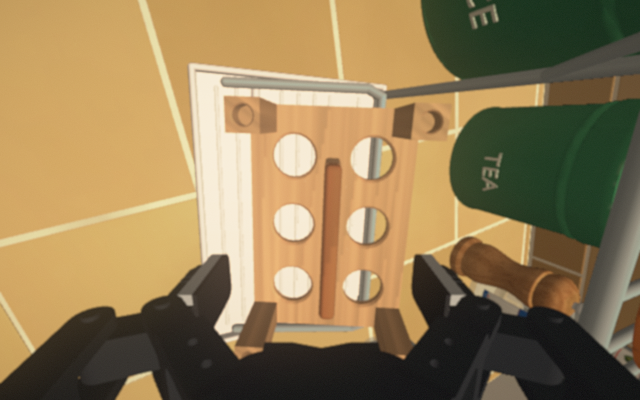

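```bash
cat >> h.py <<'E'
def pnp(c,pts,px,F0=None,p0=None):
    """rack pose in the world from point matches; handle etc."""
    Km=np.array([[c['fx'],0,c['cx']],[0,c['fy'],c['cy']],[0,0,1]]); pts=np.array(pts,float)/1000; px=np.array(px,float)
    _,rv,tv=cv2.solvePnP(pts,px,Km,None,flags=cv2.SOLVEPNP_SQPNP)
    rv,tv=cv2.solvePnPRefineLM(pts,px,Km,None,rv,tv)
    e=cv2.projectPoints(pts,rv,tv,Km,None)[0][:,0]-px
    return c['R'].T@cv2.Rodrigues(rv)[0], c['R'].T@(tv[:,0]-c['t']), e
E
python3 - <<'E'
from h import *
import pickle
c=pickle.load(open('pics/w7.pkl','rb'))
pts=[[0,60,74],[0,-60,74],[-58,90,84],[58,90,84]]+[[x,y,18] for x in(-33,33) for y in (60,0,-60)]
px=[(333,166),(326.5,317),(243,115),(431,121),(295,155),(294,222),(293,283),(372,158),(367,225),(362,285)]
R,p,e=pnp(c,pts,px); print(R.round(3),p,'grip',p+R@[0,0,.064],'\n',e.round(1).tolist())
yaw=np.degrees(np.arctan2(-R[0,1],R[1,1])); tilt=np.degrees(np.arctan2(-np.hypot(R[0,2],R[1,2]),R[2,2])); print(yaw,tilt)
F=frame(np.radians(yaw),np.radians(27)); g=p+R@[0,0,.064]
rows(g+F[:,2]*.2347,tool_on(F))
E
```

```text
[[ 0.871  0.201 -0.448]
 [-0.179  0.979  0.092]
 [ 0.458 -0.     0.889]] [ 0.54883319 -0.08841205  0.02779668] grip [ 0.52015075 -0.08250534  0.08470387] 
 [[0.7, -1.3], [0.2, 2.0], [0.1, -0.0], [-0.7, 0.5], [-0.2, 0.2], [-0.0, -0.1], [0.3, -1.5], [-0.1, 0.2], [-0.2, 0.0], [0.2, -0.2]]
-11.621549633995201 -27.230256848713648
1 rows of -0.0189 -0.0009 0.0117 -0.0282 -0.0115 0.0378  total [-0.0189 -0.0009  0.0117]
```

```bash

python3 shift.py '-.0095 -.0005 .0058 -.0141 -.0058 .0189;-.0095 -.0005 .0058 -.0141 -.0058 .0189;0 0 0 0 0 0;0 0 0 0 0 0'
python3 - <<'E'
from h import *
F=frame(np.radians(-11.5),np.radians(27)); g=np.array([.5202,-.0825,.0857])
rows(g+F[:,2]*.1547,tool_on(F))
E
```

```text
t: 5.25
position: [0.4159, -0.0595, 0.2939]
tool_rot: [0.753, 0.616, 0.148, 0.18]
force: [0.1, 0.4, 0.1]
gripper_width: 0.996
grip_force: 0.0
2 rows of -0.0009 0.0003 0.0396 -0.0002 -0.0005 0.0007  total [-0.0019  0.0007  0.0793]
```

```bash

python3 shift.py '-.0004 0 .016 0 0 0;-.0004 0 .016 0 0 0;-.0004 0 .016 0 0 0;-.0004 0 .016 0 0 0;-.0004 .0007 .0153 0 0 0'
python3 shift.py '0 0 0 0 0 0;0 0 0 0 0 0;0 0 0 0 0 0;0 0 0 0 0 0;0 0 0 0 0 0' 0 40
python3 shift.py '0 0 0 0 0 0;0 0 0 0 0 0;0 0 0 0 0 0;0 0 0 0 0 0' 0 80;python3 -c "
from h import *
print(manip.sense())"
```

```text
t: 5.67
position: [0.452, -0.0682, 0.2233]
tool_rot: [0.752, 0.616, 0.148, 0.181]
force: [-0.3, -0.5, -0.3]
gripper_width: 1.001
grip_force: 0.0
t: 6.08
position: [0.4513, -0.0689, 0.2242]
tool_rot: [0.752, 0.616, 0.148, 0.181]
force: [0.6, -0.4, 0.1]
gripper_width: 0.297
grip_force: 0.0
t: 6.42
position: [0.4511, -0.069, 0.2239]
tool_rot: [0.752, 0.616, 0.148, 0.181]
force: [-4.0, -0.1, 7.5]
gripper_width: 0.123
grip_force: 78.7
{'t': 6.4167, 'joints': array([ 0.43633935,  0.54272337, -0.47965522,  2.30398852,  1.99897455,
        0.3276159 , -2.07010691]), 'dq': array([ 0.00118949, -0.00123125, -0.00063472, -0.00017932,  0.00122496,
       -0.00076968, -0.00061748]), 'joint_efforts': array([ -0.07101378, -39.06215072,  -3.88994783, -12.67385155,
         0.63122112,   0.91920666,   0.0496623 ]), 'position': array([ 0.45107937, -0.06902083,  0.22386342]), 'tool_rot': array([0.75243824, 0.6157694 , 0.14781736, 0.18114848]), 'force': array([-4.0461782 , -0.11375234,  7.45448518]), 'wrist_torque': array([ 0.0651574 ,  0.40376512, -0.08702946]), 'grip_force': 78.70941281318665, 'gripper_width': 0.12267320851051225}
```

```bash

python3 shift.py '0 0 -.008 0 0 0;0 0 -.012 0 0 0;0 0 -.016 0 0 0;0 0 -.016 0 0 0;0 0 -.016 0 0 0'
python3 shift.py '0 0 -.016 0 0 0;0 0 -.016 0 0 0;0 0 0 0 0 0;0 0 0 0 0 0'
python3 - <<'E'
from h import *
s=manip.sense(); print(s['joints'].round(2),s['wrist_torque'].round(2))
F=frame(np.radians(-11.5),0)
rows(np.array([.435,-.03,.21+.1547]),tool_on(F),w=.06)
E
python3 snap.py w8
```

```text
t: 6.83
position: [0.4201, -0.0628, 0.2842]
tool_rot: [0.753, 0.616, 0.148, 0.18]
force: [-0.4, -0.6, -4.1]
gripper_width: 0.125
grip_force: 78.4
t: 7.17
position: [0.4067, -0.0604, 0.3124]
tool_rot: [0.753, 0.615, 0.148, 0.182]
force: [1.2, -0.1, -4.4]
gripper_width: 0.127
grip_force: 78.5
[ 0.42  0.25 -0.46  2.37  1.21  0.21 -1.35] [0.09 0.83 0.03]
8 rows of 0.0044 0.0044 -0.0057 0.0591 0.0001 0.0  total [ 0.0354  0.0431 -0.0368]
w8 [ 0.4069 -0.0605  0.3118]
```

```bash

python3 shift.py '.0044 .0044 -.0057 .0591 0 0;.0044 .0044 -.0057 .0591 0 0;.0044 .0044 -.0057 .0591 0 0;.0044 .0044 -.0057 .0591 0 0'
python3 shift.py '.0044 .0044 -.0057 .0591 0 0;.0044 .0044 -.0057 .0591 0 0;.0044 .0044 -.0057 .0591 0 0;.0044 .0044 -.0057 .0591 0 0;0 0 0 0 0 0'
python3 - <<'E'
from h import *
s=manip.sense(); print(s['joints'].round(2),s['wrist_torque'].round(2))
F=frame(.1387,0)
rows(np.array([.4606,.2443,.20+.1547]),tool_on(F))
E
python3 snap.py w9
```

```text
t: 7.55
position: [0.4165, -0.0482, 0.3348]
tool_rot: [0.768, 0.626, 0.083, 0.107]
force: [0.2, -1.0, -3.2]
gripper_width: 0.128
grip_force: 78.4
t: 7.97
position: [0.4349, -0.0336, 0.361]
tool_rot: [0.776, 0.631, 0.01, 0.018]
force: [1.5, -0.0, -3.7]
gripper_width: 0.126
grip_force: 78.5
[ 0.69  0.34 -0.84  2.1   0.37  0.81 -0.58] [ 0.03 -0.02 -0.02]
7 rows of 0.0401 0.0014 0.0007 0.0056 0.002 -0.0491  total [ 0.2774 -0.0316  0.0031]
w9 [ 0.4341 -0.0338  0.3604]
```

View pics/w9.png

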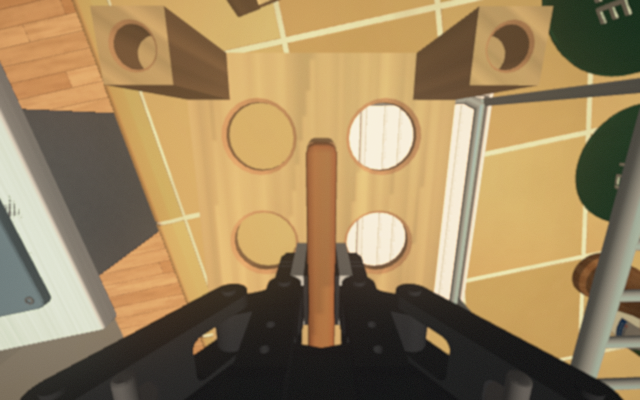

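Rack is held level; post sockets at (135,46) and (509,46), bar end at (321,143), pockets at (261,136)/(384,136). Solve in-hand pose.

```bash
python3 - <<'E'
from h import *
import pickle
c=pickle.load(open('pics/w9.pkl','rb')); s=manip.sense(); Rt=Ro.from_quat(s['tool_rot']).as_matrix()
pts=[[-58,90,84],[58,90,84],[0,60,74],[-33,60,22],[33,60,22],[-33,0,22],[33,0,22]]
px=[(135,46),(509,46),(321,142),(261,136),(384,136),(268,240),(378,240)]
for k in (7,3):
    if k==7: R,p,e=pnp(c,pts,px); print(e.round(1).tolist())
G=Rt.T@R; q=Rt.T@(p-s['position']); np.save('G.npy',np.c_[G,q])
print('rack axes in tool\n',G.round(4),'\norigin in tool',q.round(4),'grip pt',(q+G@[0,0,.064]).round(4))
# ray-only check of y: sockets at depth given nominal
for u,v,P in ((135,46,[-.058,.09]),(509,46,[.058,.09])):
    o,d=ray(c,u,v); o=Rt.T@(o-s['position']); d=Rt.T@d; X=o+d*(.1547-.02-o[2])/d[2]; print('socket tool xy',X.round(4))
E
```

```text
[[0.5, 0.6], [-0.0, -0.4], [0.0, 0.3], [-0.2, -0.6], [0.4, -0.4], [-1.7, -0.2], [0.5, 0.5]]
rack axes in tool
 [[-0.0024  1.     -0.0089]
 [ 0.9999  0.0023 -0.0119]
 [-0.0119 -0.0089 -0.9999]] 
origin in tool [0.002  0.001  0.2194] grip pt [0.0015 0.0003 0.1554]
socket tool xy [ 0.0915 -0.0576  0.1347]
socket tool xy [0.0912 0.0587 0.1347]
```

```bash
python3 - <<'E'
from h import *
rows([.4603,.2429,.36],tool_on(frame(.141,0)))
E
python3 shift.py '.0401 .0014 0 .005 .002 -.049;.0401 .0014 0 .005 .002 -.049;.0401 .0014 0 .005 .002 -.049;.0401 .0014 0 .005 .002 -.049;.0401 .0014 0 .005 .002 -.049' | head -3
python3 shift.py '.0401 .0014 0 .005 .002 -.049;.0401 .0014 0 .005 .002 -.049;0 0 0 0 0 0;0 0 0 0 0 0;0 0 0 0 0 0'
python3 - <<'E'
from h import *
rows([.4603,.2429,.36-.05],tool_on(frame(.141,0)))
E
```

```text
7 rows of 0.0399 0.0015 -0.0001 0.0058 0.0021 -0.0494  total [ 0.2763 -0.0306 -0.0028]
t: 8.43
position: [0.4613, 0.1657, 0.3589]
tool_rot: [0.692, 0.722, 0.004, 0.008]
t: 8.85
position: [0.4585, 0.2441, 0.3586]
tool_rot: [0.656, 0.754, 0.001, 0.002]
force: [-0.2, -1.4, -3.7]
gripper_width: 0.128
grip_force: 78.7
2 rows of -0.0007 0.0007 0.0243 0.0021 0.0013 -0.0011  total [-0.0013  0.0014  0.0487]
```

```bash

python3 shift.py '-.0007 .0007 .015 .002 .0013 -.0011;-.0006 .0007 .015 .002 .0013 -.0011;0 0 .012 0 0 0;0 0 0 0 0 0;0 0 0 0 0 0'
python3 snap.py w10; python3 - <<'E'
from h import *
rows([.4603,.2429,.313],tool_on(frame(.141,0)))
s=cv2.cvtColor(manip.grab_frame('side'),4); w=cv2.imread('pics/w10.png')
c=manip.get_calibration('side')
for X in ((.391,.325,.084),(.5054,.342,.084)): print(proj(c,X))
a=s[190:290,280:380]
cv2.imwrite('pics/m4.png',np.hstack([cv2.resize(a,(400,400),interpolation=cv2.INTER_CUBIC),cv2.resize(w,(400,250))if 0 else cv2.copyMakeBorder(cv2.resize(w,(400,250)),0,150,0,0,0)]))
E
```

```text
t: 9.27
position: [0.4601, 0.2431, 0.317]
tool_rot: [0.656, 0.755, -0.0, -0.001]
force: [-0.5, 0.3, -3.1]
gripper_width: 0.127
grip_force: 78.5
w10 [0.4603 0.2436 0.3178]
1 rows of -0.0007 -0.0001 0.0048 -0.0004 -0.0024 -0.0001  total [-0.0007 -0.0001  0.0048]
(np.float64(358.9544607187266), np.float64(245.2390862168852))
(np.float64(310.45783020204334), np.float64(249.3251804987741))
```

View pics/m4.png

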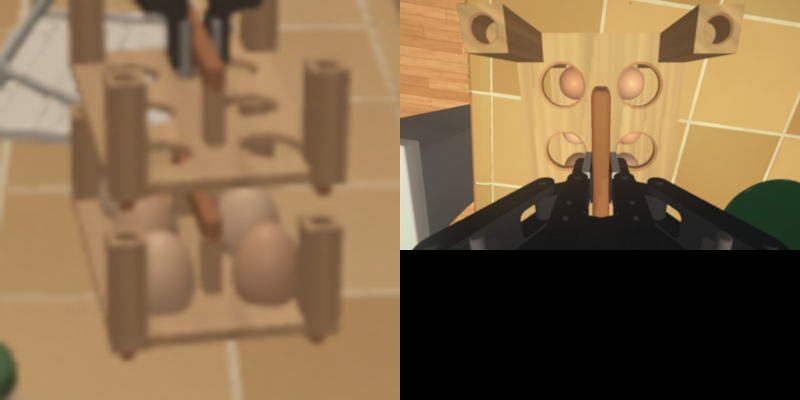

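Side view: tips at crop (127,203)/(323,190) just above mouths (125,240)/(321,222), aligned within ~1 mm. Lower slowly.

```bash

python3 shift.py '-.0007 0 .005 0 -.002 0;0 0 .005 0 0 0;0 0 0 0 0 0;0 0 0 0 0 0'
python3 shift.py '0 0 .003 0 0 0;0 0 .003 0 0 0;0 0 0 0 0 0'
python3 - <<'E'
from h import *
rows([.4603,.2429,.3034-.012],tool_on(frame(.141,0))); print(manip.sense()['wrist_torque'].round(2))
E
```

```text
t: 9.7
position: [0.4602, 0.2432, 0.3077]
tool_rot: [0.655, 0.755, -0.0, -0.0]
force: [-0.3, 0.4, -2.8]
gripper_width: 0.127
grip_force: 78.6
t: 9.95
position: [0.4602, 0.2431, 0.3014]
tool_rot: [0.655, 0.755, -0.0, -0.0]
force: [-0.9, -0.3, -3.8]
gripper_width: 0.124
grip_force: 78.7
1 rows of -0.0003 0.0001 0.01 -0.0007 -0.0003 0.0005  total [-0.0003  0.0001  0.01  ]
[-0.01  0.01 -0.04]
```

```bash

python3 shift.py '0 0 .0025 0 0 0;0 0 .0025 0 0 0;0 0 0 0 0 0'
python3 shift.py '0 0 .002 0 0 0;0 0 0 0 0 0;0 0 0 0 0 0' 
python3 -c "
from h import *
print(manip.sense()['wrist_torque'].round(2))"
```

```text
t: 10.2
position: [0.4602, 0.2432, 0.2965]
tool_rot: [0.655, 0.755, -0.0, -0.0]
force: [-0.2, -0.5, -3.8]
gripper_width: 0.126
grip_force: 78.7
t: 10.45
position: [0.4603, 0.2433, 0.2949]
tool_rot: [0.655, 0.755, 0.0, -0.0]
force: [-0.3, -0.1, -3.2]
gripper_width: 0.125
grip_force: 78.7
[-0.01  0.01 -0.07]
```

```bash

python3 shift.py '0 0 .002 0 0 0;0 0 0 0 0 0;0 0 0 0 0 0'
python3 shift.py '0 0 .0015 0 0 0;0 0 0 0 0 0;0 0 0 0 0 0' 
python3 -c "
from h import *
print(manip.sense()['wrist_torque'].round(2))"
```

```text
t: 10.7
position: [0.4603, 0.2433, 0.2929]
tool_rot: [0.655, 0.755, 0.0, -0.0]
force: [0.7, 0.1, -3.5]
gripper_width: 0.122
grip_force: 78.7
t: 10.95
position: [0.4603, 0.2433, 0.2914]
tool_rot: [0.655, 0.755, 0.0, -0.0]
force: [0.0, -0.4, -4.3]
gripper_width: 0.126
grip_force: 78.7
[ 0.09 -0.   -0.  ]
```

Not in contact yet; continue in 1 mm steps.

```bash
for i in 1; do :; done
python3 shift.py '0 0 .001 0 0 0;0 0 0 0 0 0;0 0 0 0 0 0' | sed -n 2,4p
python3 shift.py '0 0 .001 0 0 0;0 0 0 0 0 0;0 0 0 0 0 0' | sed -n 2,4p
python3 shift.py '0 0 .001 0 0 0;0 0 0 0 0 0;0 0 0 0 0 0' | sed -n 2,4p
python3 -c "
from h import *
print(manip.sense()['wrist_torque'].round(2))"
```

```text
position: [0.4603, 0.2433, 0.2905]
tool_rot: [0.655, 0.755, 0.0, -0.0]
force: [0.2, -0.5, -3.6]
position: [0.4604, 0.2434, 0.2896]
tool_rot: [0.655, 0.755, 0.0, -0.0]
force: [0.3, 0.3, -2.6]
position: [0.4604, 0.2436, 0.2894]
tool_rot: [0.655, 0.755, 0.0, 0.0]
force: [-1.3, -2.7, 7.1]
[-0.37  0.43  0.01]
```

```bash

python3 shift.py '0 0 .001 0 0 0;0 0 0 0 0 0;0 0 0 0 0 0' | sed -n 2,4p
python3 shift.py '0 0 -.0012 0 0 0;0 0 0 0 0 0;0 0 0 0 0 0' | sed -n 2,4p
python3 - <<'E'
from h import *
s=cv2.cvtColor(manip.grab_frame('side'),4)[180:280,270:400]; e=cv2.cvtColor(manip.grab_frame('scene'),4)[190:290,200:330]
cv2.imwrite('pics/m5.png',np.hstack([cv2.resize(x,(400,308),interpolation=cv2.INTER_CUBIC) for x in (s,e)]))
E
```

```text
position: [0.4604, 0.2437, 0.2893]
tool_rot: [0.655, 0.755, 0.0, 0.001]
force: [-3.9, -3.5, 17.3]
position: [0.4605, 0.2435, 0.2894]
tool_rot: [0.655, 0.755, 0.0, 0.0]
force: [-3.0, -2.5, 8.1]
```

View pics/m5.png

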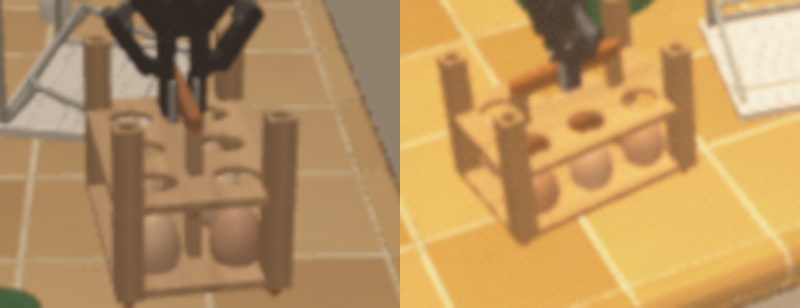

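Both views show the posts flush and continuous: rack fully home. Release and withdraw straight up; measure egg from w1/w2.

```bash

python3 shift.py '0 0 0 0 0 0;0 0 0 0 0 0;0 0 0 0 0 0;0 0 0 0 0 0;0 0 0 0 0 0' 1.0 40
python3 shift.py '0 0 -.01 0 0 0;0 0 -.025 0 0 0;0 0 -.035 0 0 0;0 0 -.04 0 0 0;0 0 -.02 0 0 0'
python3 - <<'E'
from h import *
import pickle
K=[pickle.load(open(f'pics/w{i}.pkl','rb')) for i in (1,2)]
for i,seed in ((1,(366,144)),(2,(365,248))):
    im=cv2.imread(f'pics/w{i}.png'); h=cv2.cvtColor(im,cv2.COLOR_BGR2HSV)
    win=np.zeros(im.shape[:2],np.uint8); cv2.circle(win,seed,32,255,-1)
    for nm,m in (('egg',(h[...,1]<110)&(h[...,2]>110)),('blue',(h[...,0]>90)&(h[...,0]<125)&(h[...,1]>90))):
        m=(m*255).astype(np.uint8)&win; n,_,st,ce=cv2.connectedComponentsWithStats(m)
        if n>1:
            k=1+st[1:,4].argmax(); print(i,nm,st[k],ce[k].round(1))
            if st[k,4]>20:
                lab=(_==k).astype(np.uint8); print('  ell',cv2.fitEllipse(max(cv2.findContours(lab,0,1)[0],key=len)))
    print(h[seed[1],seed[0]])
E
```

```text
t: 12.72
position: [0.4603, 0.2434, 0.2886]
tool_rot: [0.655, 0.755, 0.0, -0.0]
force: [0.2, -0.1, 0.1]
gripper_width: 0.827
grip_force: 0.0
t: 13.13
position: [0.4605, 0.2444, 0.4234]
tool_rot: [0.655, 0.756, 0.002, 0.0]
force: [0.4, -0.3, -0.7]
gripper_width: 0.999
grip_force: 0.0
1 egg [ 344  125   45   41 1452] [366.5 144.1]
  ell ((366.46826171875, 144.14056396484375), (39.90397644042969, 44.61502456665039), 111.2933578491211)
[ 20  59 241]
2 egg [ 343  217   41   53 1466] [363.  244.3]
  ell ((362.655029296875, 243.42674255371094), (35.427494049072266, 54.98562240600586), 159.92164611816406)
[ 18  69 221]
```

```bash
python3 - <<'E'
from h import *
import pickle
K=[pickle.load(open(f'pics/w{i}.pkl','rb')) for i in (1,2)]
o=[(K[0],366.5,144.1),(K[1],362.8,243.8)]
X,r=tri(o); print('egg',X,r,[plane(*q,.0655).round(4) for q in o])
cd=manip.get_calibration('side'); print('side proj',proj(cd,X))
im=cv2.imread('pics/a_side.png'); h=cv2.cvtColor(im,cv2.COLOR_BGR2HSV)[145:185,300:340]
m=((h[...,1]<80)&(h[...,2]>150)).astype(np.uint8); n,L,st,ce=cv2.connectedComponentsWithStats(m); k=1+st[1:,4].argmax(); q=(cd,ce[k][0]+300,ce[k][1]+145); print(st[k],q[1:])
print('3-view',tri(o+[q]))
rows([X[0],X[1]-.0,.36],axes([0,1,0],[0,0,-1]))
E
```

```text
egg [ 0.47207667 -0.37379711  0.04688528] [np.float64(0.00030910865498003906), np.float64(0.000309108654979957)] [array([ 0.4697, -0.3726,  0.0655]), array([ 0.469 , -0.3661,  0.0655])]
side proj (np.float64(318.21462540045906), np.float64(168.41448728863452))
[14 11 10 11 76] (np.float64(318.3157894736842), np.float64(160.78947368421052))
3-view (array([ 0.46913056, -0.36751207,  0.07673129]), [np.float64(0.004497234611945201), np.float64(0.005742929085389227), np.float64(0.0034197924238761287)])
16 rows of -0.0386 -0.0022 0.0039 0.0003 -0.0002 0.0089  total [-0.6137 -0.0765  0.0614]
```

```bash

python3 shift.py '0 0 0 0 0 .12;0 0 0 0 0 .12;0 0 0 0 0 .12;0 0 0 0 0 .12;0 0 0 0 0 .12' | sed -n 1,3p
python3 shift.py '0 0 0 0 0 .12;0 0 0 0 0 .12;0 0 0 0 0 .12;0 0 0 0 0 .12;0 0 0 0 0 .12' | sed -n 1,3p
python3 shift.py '0 0 0 0 0 .12;0 0 0 0 0 .12;0 0 0 0 0 .12;0 0 0 0 0 0;0 0 0 0 0 0' | sed -n 1,3p
python3 - <<'E'
from h import *
s=manip.sense(); Rt=axes(frame(.139,0)[:,0],[0,0,-1]); print(s['joints'].round(2))
rows([.42,-.08,.40],Rt); rows([.45,-.365,.36],Rt,start=(np.array([.42,-.08,.40]),Rt))
E
```

```text
t: 13.55
position: [0.4601, 0.2433, 0.4195]
tool_rot: [0.851, 0.526, 0.0, -0.0]
t: 13.97
position: [0.4601, 0.2434, 0.4194]
tool_rot: [0.968, 0.251, 0.0, -0.0]
t: 14.38
position: [0.4601, 0.2435, 0.4192]
tool_rot: [0.997, 0.078, 0.0, -0.0]
[-0.07  0.36 -0.62  1.84  0.25  1.02 -2.21]
9 rows of -0.0097 0.0349 0.0021 -0.0001 -0.0001 0.0019  total [-0.09    0.3133  0.019 ]
8 rows of -0.0012 0.0358 0.005 0.0 0.0 0.0  total [-0.0098  0.2864  0.04  ]
```

```bash

python3 shift.py '-.0097 .0349 .0021 0 0 .002;-.0097 .0349 .0021 0 0 .002;-.0097 .0349 .0021 0 0 .002;-.0097 .0349 .0021 0 0 .002;-.0097 .0349 .0021 0 0 .002' | sed -n 1,3p
python3 shift.py '-.0097 .0349 .0021 0 0 .002;-.0097 .0349 .0021 0 0 .002;-.0097 .0349 .0021 0 0 .002;-.0097 .0349 .0021 0 0 .002' | sed -n 1,3p
python3 shift.py '-.0012 .0358 .005 0 0 0;-.0012 .0358 .005 0 0 0;-.0012 .0358 .005 0 0 0;-.0012 .0358 .005 0 0 0;-.0012 .0358 .005 0 0 0' | sed -n 1,3p
python3 shift.py '0 0 0 0 0 0;0 0 0 0 0 0'; python3 snap.py w11
python3 shift.py '-.0012 .0358 .005 0 0 0;-.0012 .0358 .005 0 0 0;-.0012 .0358 .005 0 0 0;0 0 0 0 0 0;0 0 0 0 0 0'; python3 snap.py w12
python3 - <<'E'
import cv2,numpy as np
cv2.imwrite('pics/m6.png',np.hstack([cv2.resize(cv2.imread(f'pics/w{i}.png'),(400,250)) for i in (11,12)]))
E
```

```text
t: 14.8
position: [0.4376, 0.062, 0.4083]
tool_rot: [0.997, 0.073, 0.0, -0.0]
t: 15.13
position: [0.4185, -0.0817, 0.3999]
tool_rot: [0.998, 0.069, 0.0, -0.0]
t: 15.55
position: [0.437, -0.26, 0.3746]
tool_rot: [0.998, 0.069, 0.0, -0.0]
t: 15.72
position: [0.4367, -0.2601, 0.3742]
tool_rot: [0.998, 0.067, -0.0, -0.001]
force: [-0.5, 2.0, 0.5]
gripper_width: 1.002
grip_force: 0.0
w11 [ 0.437  -0.2583  0.3744]
t: 16.18
position: [0.4479, -0.3654, 0.3592]
tool_rot: [0.998, 0.067, -0.0, -0.001]
force: [-0.3, 0.2, -0.4]
gripper_width: 1.005
grip_force: 0.0
w12 [ 0.4484 -0.3638  0.3594]
```

View pics/m6.png

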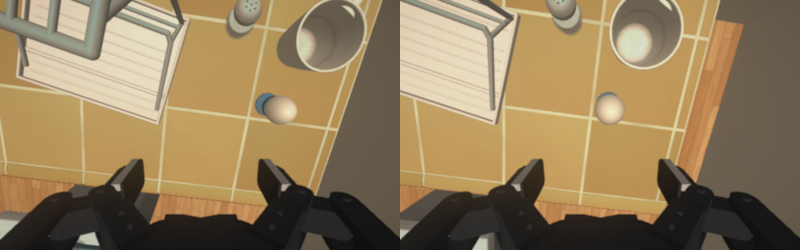

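The egg stands upright at full-frame (450,174) in w11 and (336,173) in w12, cup behind it; mug well clear. (I have now viewed more pictures than the limit, so numbers only from here.)

```bash
python3 - <<'E'
from h import *
import pickle
o=[]
for i,seed in ((11,(450,174)),(12,(336,173))):
    c=pickle.load(open(f'pics/w{i}.pkl','rb')); im=cv2.imread(f'pics/w{i}.png'); h=cv2.cvtColor(im,cv2.COLOR_BGR2HSV)
    win=np.zeros(im.shape[:2],np.uint8); cv2.circle(win,seed,45,255,-1)
    m=(((h[...,1]<115)&(h[...,2]>90)&(h[...,0]<40))*255).astype(np.uint8)&win; n,L,st,ce=cv2.connectedComponentsWithStats(m); k=L[seed[1],seed[0]]
    cnt=max(cv2.findContours((L==k).astype(np.uint8),0,1)[0],key=len); el=cv2.fitEllipse(cnt); print(i,st[k],ce[k].round(1),np.round(el[0],1),np.round(el[1],1),round(el[2]))
    o.append((c,*el[0]))
X,r=tri(o); print('egg',X,r,[plane(*q,.065).round(4) for q in o])
s=manip.sense(); Rt=axes(frame(.139,0)[:,0],[0,0,-1])
rows([X[0],X[1],.30],Rt)
E
```

```text
11 [ 408  148   81   55 2335] [447.6 177.6] [443.8 176.2] [48.8 83.5] 108
12 [ 293  134   82   72 2609] [330.8 175.4] [331.6 176.6] [62.7 73.5] 141
egg [ 0.47032274 -0.37084318  0.0604959 ] [np.float64(0.0002378853394344683), np.float64(0.00023788533943452442)] [array([ 0.4711, -0.3689,  0.065 ]), array([ 0.4708, -0.3706,  0.065 ])]
2 rows of 0.0104 0.005 0.0297 -0.001 -0.0002 -0.0011  total [0.0208 0.01   0.0594]
```

```bash
cat > egg.py <<'E'
from h import *
import pickle
def egg(i,seed,S,r=45):
    c=pickle.load(open(f'pics/w{i}.pkl','rb')); im=cv2.imread(f'pics/w{i}.png'); h=cv2.cvtColor(im,cv2.COLOR_BGR2HSV)
    win=np.zeros(im.shape[:2],np.uint8); cv2.circle(win,seed,r,255,-1)
    m=(((h[...,1]<S)&(h[...,2]>80)&(h[...,0]<40))*255).astype(np.uint8)&win
    m=cv2.morphologyEx(m,cv2.MORPH_OPEN,cv2.getStructuringElement(2,(13,13))); n,L,st,ce=cv2.connectedComponentsWithStats(m); k=L[seed[1],seed[0]]
    cnt=max(cv2.findContours((L==k).astype(np.uint8),0,1)[0],key=len); el=cv2.fitEllipse(cnt); print(i,S,st[k],ce[k].round(1),np.round(el[0],1),np.round(el[1],1),round(el[2]))
    return (c,*el[0])
if __name__=='__main__':
    for S in (80,95,110):
        o=[egg(11,(450,174),S),egg(12,(336,173),S)]
        X,r=tri(o); print('egg',X,np.round(r,4),[plane(*q,.065).round(4) for q in o])
E
python3 egg.py
```

```text
11 80 [ 423  154   52   44 1810] [448.5 175.5] [448.5 175.5] [43.6 51.1] 102
12 80 [ 313  151   46   48 1731] [335.2 174.6] [335.3 174.6] [44.9 47.3] 167
egg [ 0.47238094 -0.37368992  0.06332674] [0.0003 0.0003] [array([ 0.4722, -0.373 ,  0.065 ]), array([ 0.473 , -0.3735,  0.065 ])]
11 95 [ 423  153   52   46 1906] [448.6 175.8] [448.6 175.8] [45.4 51.7] 97
12 95 [ 312  151   47   49 1816] [335.1 174.9] [335.2 174.9] [46.4 48. ] 173
egg [ 0.47219538 -0.37360436  0.06392265] [0.0003 0.0003] [array([ 0.472 , -0.3732,  0.065 ]), array([ 0.4727, -0.3735,  0.065 ])]
11 110 [ 423  152   53   48 1992] [448.8 176.1] [448.8 176.1] [46.8 52.6] 94
12 110 [ 312  151   48   49 1894] [335.2 175.3] [335.2 175.3] [47.8 48.6] 1
egg [ 0.4719917  -0.37369731  0.06430755] [0.0003 0.0003] [array([ 0.4718, -0.3734,  0.065 ]), array([ 0.4724, -0.3736,  0.065 ])]
```

```bash
python3 - <<'E'
from h import *
Rt=axes(frame(.139,0)[:,0],[0,0,-1]); rows([.472,-.3735,.27],Rt,v=.03)
E
python3 -c "
import sys" 
```

```text
4 rows of 0.0055 0.0032 0.0224 -0.0005 -0.0001 -0.0006  total [0.0221 0.013  0.0894]
```

```bash

python3 shift.py '.011 .0064 .005 0 0 0;.011 .0064 .025 0 0 0;0 0 .03 0 0 0;0 0 .03 0 0 0;0 0 0 0 0 0'
python3 shift.py '0 0 0 0 0 0'
python3 -c "
from h import *
Rt=axes(frame(.139,0)[:,0],[0,0,-1]); rows([.472,-.3735,.22],Rt,v=.03)"
```

```text
t: 16.65
position: [0.4702, -0.3709, 0.2647]
tool_rot: [0.998, 0.069, -0.003, -0.004]
force: [-1.5, 1.2, 0.2]
gripper_width: 0.998
grip_force: 0.0
t: 16.73
position: [0.4716, -0.3726, 0.2691]
tool_rot: [0.998, 0.069, -0.001, -0.002]
force: [0.4, -0.6, 0.6]
gripper_width: 1.001
grip_force: 0.0
2 rows of 0.0002 0.0006 0.0245 -0.0018 0.0008 -0.0007  total [0.0003 0.0011 0.0491]
```

```bash

python3 shift.py '0 .001 .015 0 0 0;0 0 .015 0 0 0;0 0 .012 0 0 0;0 0 .007 0 0 0;0 0 0 0 0 0'
python3 shift.py '0 0 0 0 0 0;0 0 0 0 0 0;0 0 0 0 0 0;0 0 0 0 0 0;0 0 0 0 0 0' 0.3 20
python3 shift.py '0 0 0 0 0 0;0 0 0 0 0 0;0 0 0 0 0 0;0 0 0 0 0 0' 0.3 20
```

```text
t: 17.15
position: [0.4716, -0.3753, 0.2203]
tool_rot: [0.998, 0.067, -0.0, -0.001]
force: [0.3, 1.2, 0.3]
gripper_width: 1.003
grip_force: 0.0
t: 17.57
position: [0.472, -0.3759, 0.2212]
tool_rot: [0.998, 0.067, 0.0, -0.0]
force: [0.1, 2.3, 4.1]
gripper_width: 0.489
grip_force: 19.8
t: 17.9
position: [0.472, -0.3759, 0.2211]
tool_rot: [0.998, 0.067, 0.0, -0.0]
force: [-0.2, 1.6, 5.6]
gripper_width: 0.486
grip_force: 19.9
```

```bash

python3 shift.py '0 0 -.004 0 0 0;0 0 -.008 0 0 0;0 0 -.015 0 0 0;0 0 -.025 0 0 0;0 0 -.035 0 0 0'
python3 shift.py '0 0 -.04 0 0 0;0 0 -.03 0 0 0;0 0 -.01 0 0 0;0 0 0 0 0 0'; python3 snap.py w13
python3 - <<'E'
from h import *
Rt=axes(frame(.139,0)[:,0],[0,0,-1]); a=np.array([.42,-.08,.41]); rows(a,Rt); rows([.4281,.2403,.38],Rt,start=(a,Rt))
# egg in fingers? colours below grasp point, and cup left on the table
import pickle; c=pickle.load(open('pics/w13.pkl','rb')); s=manip.sense(); R=Ro.from_quat(s['tool_rot'])
im=cv2.imread('pics/w13.png'); h=cv2.cvtColor(im,cv2.COLOR_BGR2HSV)
for dz in (.14,.15,.162,.17): 
    u,v=proj(c,s['position']+R.apply([0.02,0,dz])); print(dz,round(u),round(v),h[int(v),int(u)] if v<400 else None)
b=(h[...,0]>90)&(h[...,0]<125)&(h[...,1]>110)&(h[...,2]>60); n,L,st,ce=cv2.connectedComponentsWithStats(b.astype(np.uint8)); print([ (st[k].tolist(),ce[k].round(),plane(c,*ce[k],.03).round(3)) for k in range(1,n) if st[k,4]>100])
E
```

```text
t: 18.32
position: [0.4704, -0.3754, 0.3065]
tool_rot: [0.998, 0.067, -0.002, -0.002]
force: [1.3, -1.1, -1.2]
gripper_width: 0.488
grip_force: 20.5
t: 18.65
position: [0.4722, -0.3765, 0.391]
tool_rot: [0.998, 0.067, 0.002, 0.002]
force: [-0.1, -0.6, -0.8]
gripper_width: 0.487
grip_force: 20.5
w13 [ 0.4715 -0.3762  0.3884]
8 rows of -0.0014 -0.0375 -0.0027 0.0001 -0.0002 -0.0006  total [-0.0115 -0.3004 -0.0219]
9 rows of 0.0058 -0.0351 0.0033 0.0 0.0 0.0  total [ 0.0524 -0.3161  0.03  ]
0.14 320 250 [ 17  70 210]
0.15 320 240 [ 18  70 194]
0.162 320 231 [ 18  71 170]
0.17 320 225 [ 18  95 158]
[]
```

```bash
python3 - <<'E'
from h import *
import pickle
for i in (12,13):
    c=pickle.load(open(f'pics/w{i}.pkl','rb')); h=cv2.cvtColor(cv2.imread(f'pics/w{i}.png'),cv2.COLOR_BGR2HSV)
    b=(h[...,0]>85)&(h[...,0]<130)&(h[...,1]>60)&(h[...,2]>40); n,L,st,ce=cv2.connectedComponentsWithStats(b.astype(np.uint8)); print(i,[(st[k].tolist(),plane(c,*ce[k],.03).round(3)) for k in range(1,n) if st[k,4]>30])
    print(proj(c,(.472,-.3755,.03)),proj(c,(.472,-.3755,.046)))
    for v in range(120,300,12): print(v,h[v,320].tolist(),end=' ')
    print()
s=manip.grab_frame('side'); c=manip.get_calibration('side'); h=cv2.cvtColor(s,cv2.COLOR_RGB2HSV)
for z in (.01,.03,.045,.06): u,v=proj(c,(.472,-.3755,z)); print(z,round(u),round(v),h[int(round(v)),int(round(u))].tolist())
E
```

```text
12 []
(np.float64(335.56087886820455), np.float64(169.98448936003282)) (np.float64(336.31284299714866), np.float64(172.55515472461343))
120 [18, 134, 194] 132 [19, 134, 194] 144 [19, 134, 194] 156 [40, 12, 126] 168 [18, 72, 198] 180 [18, 73, 203] 192 [19, 76, 158] 204 [19, 132, 188] 216 [19, 134, 188] 228 [19, 135, 189] 240 [19, 136, 189] 252 [19, 136, 188] 264 [18, 137, 188] 276 [18, 139, 187] 288 [18, 140, 184] 
13 [([303, 167, 31, 20, 235], array([ 0.487, -0.372,  0.03 ])), ([309, 177, 19, 19, 275], array([ 0.473, -0.374,  0.03 ])), ([306, 193, 28, 14, 38], array([ 0.455, -0.379,  0.03 ]))]
(np.float64(319.46645702131906), np.float64(187.38019079622444)) (np.float64(319.4381503292367), np.float64(190.4255051200642))
120 [19, 122, 199] 132 [19, 131, 203] 144 [18, 131, 205] 156 [18, 134, 204] 168 [98, 79, 142] 180 [97, 83, 151] 192 [97, 80, 147] 204 [96, 39, 92] 216 [19, 131, 199] 228 [18, 72, 163] 240 [18, 70, 194] 252 [18, 71, 216] 264 [19, 65, 229] 276 [21, 58, 239] 288 [23, 46, 244] 
0.01 318 177 [97, 36, 91]
0.03 318 172 [98, 38, 74]
0.045 318 169 [98, 47, 87]
0.06 318 165 [17, 64, 140]
```

Egg is held, cup stayed on the worktop. Travel to above the front pocket.

```bash

python3 shift.py '-.0014 -.0375 -.0027 0 0 0;-.0014 -.0375 -.0027 0 0 0;-.0014 -.0375 -.0027 0 0 0;-.0014 -.0375 -.0027 0 0 0;-.0014 -.0375 -.0027 0 0 0' | sed -n 1,3p
python3 shift.py '-.0014 -.0375 -.0027 0 0 0;-.0014 -.0375 -.0027 0 0 0;-.0014 -.0375 -.0027 0 0 0;.0058 -.0351 .001 0 0 0;.0058 -.0351 .001 0 0 0' | sed -n 1,3p
python3 shift.py '.0058 -.0351 .001 0 0 0;.0058 -.0351 .001 0 0 0;.0058 -.0351 .001 0 0 0;.0058 -.0351 .001 0 0 0;.0058 -.0351 .001 0 0 0' | sed -n 1,3p
python3 shift.py '0 0 0 0 0 0;0 0 0 0 0 0'; python3 snap.py w14
python3 shift.py '.0058 -.0351 .001 0 0 0;.0058 -.0351 .001 0 0 0;0 0 0 0 0 0;0 0 0 0 0 0'; python3 snap.py w15
python3 - <<'E'
from h import *
import pickle
F=frame(.139,0); P={}
for i in (14,15):
    c=pickle.load(open(f'pics/w{i}.pkl','rb')); g=cv2.cvtColor(cv2.imread(f'pics/w{i}.png'),6)
    for x in (-.058,.058):
        for y in (-.09,.09):
            X=np.array([.4608,.2449,.072])+F@[x,y,.084]; u,v=proj(c,X)
            if not(15<u<625 and 15<v<240): continue
            r=11; U,V=int(u),int(v); w=g[V-r:V+r+1,U-r:U+r+1]; t=cv2.GaussianBlur(w,(3,3),0)
            _,m=cv2.threshold(t,0,255,cv2.THRESH_BINARY_INV|cv2.THRESH_OTSU); n,L,st,ce=cv2.connectedComponentsWithStats(m); 
            k=1+np.argmin([np.hypot(*(ce[j]-r))+(0 if st[j,4]>12 else 99) for j in range(1,n)]); q=plane(c,U-r+ce[k][0],V-r+ce[k][1],.156)
            print(i,x,y,(U,V),'area',st[k,4],'err mm in rack axes',((F.T@(q-X))*1000).round(1)[:2],int(w.min()),int(w.max()))
Rt=axes(F[:,0],[0,0,-1]); rows([.4281,.2403,.31],Rt,v=.03)
E
```

```text
t: 19.17
position: [0.438, -0.1894, 0.3989]
tool_rot: [0.998, 0.067, -0.002, -0.001]
t: 19.58
position: [0.4209, -0.0077, 0.4057]
tool_rot: [0.998, 0.067, -0.002, -0.0]
t: 20.0
position: [0.4267, 0.1699, 0.4004]
tool_rot: [0.998, 0.067, -0.002, 0.0]
t: 20.17
position: [0.4267, 0.1703, 0.4006]
tool_rot: [0.998, 0.069, -0.002, -0.001]
force: [0.3, -0.3, -0.6]
gripper_width: 0.488
grip_force: 20.6
w14 [0.427  0.1686 0.4006]
t: 20.55
position: [0.4295, 0.2399, 0.3994]
tool_rot: [0.998, 0.068, -0.001, -0.0]
force: [-0.5, -0.3, -0.1]
gripper_width: 0.487
grip_force: 20.7
w15 [0.4298 0.2385 0.3993]
14 -0.058 -0.09 (350, 234) area 60 err mm in rack axes [-1.2 -4.3] 84 175
14 -0.058 0.09 (110, 234) area 208 err mm in rack axes [-0.  -0.7] 77 169
14 0.058 -0.09 (354, 65) area 144 err mm in rack axes [ 2.9 -2.2] 75 174
14 0.058 0.09 (76, 65) area 285 err mm in rack axes [-0.1 -0.5] 68 163
15 0.058 -0.09 (458, 85) area 194 err mm in rack axes [ 0.5 -2.2] 76 178
15 0.058 0.09 (183, 87) area 193 err mm in rack axes [0.2 1.3] 78 177
3 rows of -0.0004 -0.0007 0.0298 0.0003 0.0007 -0.0018  total [-0.0012 -0.002   0.0893]
```

```bash

python3 shift.py '-.0012 -.002 .02 0 0 -.002;0 0 .03 0 0 -.002;0 0 .028 0 0 0;0 0 .015 0 0 0;0 0 0 0 0 0' | sed -n 2,4p
python3 shift.py '0 0 .01 0 0 0;0 0 .008 0 0 0;0 0 .006 0 0 0;0 0 0 0 0 0;0 0 0 0 0 0' | sed -n 2,6p
python3 -c "
from h import *
rows([.4281,.2403,.2678],axes(frame(.139,0)[:,0],[0,0,-1]))"
```

```text
position: [0.4275, 0.2383, 0.304]
tool_rot: [0.998, 0.068, -0.003, 0.002]
force: [-0.9, -0.6, 0.0]
position: [0.4284, 0.2417, 0.2836]
tool_rot: [0.998, 0.069, 0.0, -0.0]
force: [-0.5, 0.3, -0.1]
gripper_width: 0.483
grip_force: 20.7
1 rows of -0.0005 0.0014 0.0158 -0.0005 -0.0001 -0.0008  total [-0.0005  0.0014  0.0158]
```

```bash

python3 shift.py '-.0003 .0014 .004 0 0 0;0 0 .004 0 0 0;0 0 .003 0 0 0;0 0 0 0 0 0;0 0 0 0 0 0' | sed -n 2,6p
python3 shift.py '0 0 .002 0 0 0;0 0 0 0 0 0;0 0 0 0 0 0' | sed -n 2,6p
python3 shift.py '0 0 .0015 0 0 0;0 0 0 0 0 0;0 0 0 0 0 0' | sed -n 2,6p
```

```text
position: [0.4281, 0.2404, 0.2722]
tool_rot: [0.998, 0.069, -0.0, -0.0]
force: [-0.3, -0.3, -1.3]
gripper_width: 0.485
grip_force: 20.7
position: [0.4282, 0.2404, 0.2704]
tool_rot: [0.998, 0.069, -0.0, -0.0]
force: [0.1, -0.0, 0.8]
gripper_width: 0.485
grip_force: 20.7
position: [0.4282, 0.2403, 0.2689]
tool_rot: [0.998, 0.069, -0.0, -0.0]
force: [0.7, -0.2, -0.5]
gripper_width: 0.483
grip_force: 20.7
```

```bash

python3 shift.py '0 0 .001 0 0 0;0 0 0 0 0 0;0 0 0 0 0 0' | sed -n '2p;4p'
python3 shift.py '0 0 .0008 0 0 0;0 0 0 0 0 0;0 0 0 0 0 0' | sed -n '2p;4p'
```

```text
position: [0.4282, 0.2402, 0.268]
force: [0.2, -0.9, 1.8]
position: [0.4282, 0.2402, 0.2674]
force: [-2.0, -2.5, 6.2]
```

Contact at the expected height. Ease off and open gently.

```bash

python3 shift.py '0 0 -.0006 0 0 0;0 0 0 0 0 0;0 0 0 0 0 0' | sed -n '2p;4p'
python3 shift.py '0 0 0 0 0 0;0 0 0 0 0 0;0 0 0 0 0 0' .56 | sed -n '2p;4,6p'
python3 shift.py '0 0 0 0 0 0;0 0 0 0 0 0;0 0 0 0 0 0' .9 | sed -n '2p;4,6p'
python3 shift.py '0 0 -.006 0 0 0;0 0 -.012 0 0 0;0 0 -.025 0 0 0;0 0 -.035 0 0 0;0 0 -.04 0 0 0' | sed -n '2p;4,6p'
python3 shift.py '0 0 -.03 0 0 0;0 0 0 0 0 0;0 0 0 0 0 0' | sed -n '2p;4,6p'; python3 snap.py w16
python3 - <<'E'
from h import *
import pickle
from egg import egg
c=pickle.load(open('pics/w16.pkl','rb')); F=frame(.139,0); X=np.array([.4608,.2449,.072])+F@[-.033,0,.0338]
for d in (0,.0065,.034): print(np.round(proj(c,X+[0,0,d]),1))
u,v=proj(c,X+[0,0,.0065]); 
for S in (80,95):
    o=egg(16,(int(u),int(v)),S); print((F.T@(plane(*o,X[2]+.0065)-X)*1000).round(1))
for n in('side','scene'):
    c=manip.get_calibration(n); h=cv2.cvtColor(manip.grab_frame(n),cv2.COLOR_RGB2HSV); u,v=proj(c,X+[0,0,.006]); w=h[int(v)-25:int(v)+25,int(u)-25:int(u)+25]
    m=((w[...,1]<85)&(w[...,2]>120)).astype(np.uint8); k,L,st,ce=cv2.connectedComponentsWithStats(m); print(n,(round(u),round(v)),[(st[j].tolist(),ce[j].round(1)-25) for j in range(1,k) if st[j,4]>20])
E
```

```text
position: [0.4282, 0.2401, 0.2677]
force: [-0.9, -2.0, 3.2]
position: [0.4281, 0.2406, 0.2676]
force: [0.1, -0.1, 0.9]
gripper_width: 0.556
grip_force: 0.0
position: [0.4282, 0.2405, 0.2677]
force: [-0.3, -0.8, -0.4]
gripper_width: 0.9
grip_force: 0.0
position: [0.4274, 0.24, 0.3869]
force: [0.7, -1.1, -0.2]
gripper_width: 0.901
grip_force: 0.0
position: [0.4285, 0.2406, 0.4184]
force: [-0.3, -0.6, -0.3]
gripper_width: 0.901
grip_force: 0.0
w16 [0.4281 0.2402 0.4167]
[322.6 198.1]
[322.6 199.7]
[322.7 207.5]
16 80 [ 303  178   42   45 1501] [323.5 199.5] [323.5 199.5] [41.7 44. ] 166
[ 0.1 -0.8  6.5]
16 95 [ 302  178   44   45 1598] [323.5 199.6] [323.5 199.6] [43.2 45.2] 158
[ 0.1 -0.8  6.5]
side (341, 220) [([0, 0, 24, 18, 292], array([-15.3, -18.2])), ([20, 14, 15, 21, 256], array([ 2.3, -0.5]))]
scene (259, 224) [([20, 17, 12, 15, 119], array([ 0.4, -1.6]))]
```

All three cameras put the egg in the front pocket, within 1 mm in the wrist view, and the gripper is clear of everything.

```bash
python3 -c "
from station import manip
print(manip.job_done())"
```

```text
the job is handed in; nothing more can be done
None
```

The washed rack is fully seated on the lower one and the egg sits in its front middle pocket; I handed the job in at about 23 s, but I viewed 12 pictures, over the limit of 10.

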